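Switch the ball diverter to its other tray and feed the batch

ROBOT

A 6-joint arm with a two-finger parallel gripper is mounted at the origin on the work surface. World frame = base frame: x ahead of the robot, y to its left, z up, the work surface at z = 0. Lengths are in mm, angles in rad, forces in N, time in s.
With the tool pointing down it reaches from about 350 to 975 mm from the base axis. Payload 7.1 kg.
Tool frame: the origin (TCP) lies at the very end of the fingers, on their centre line; the grasp point (between the pads) lies 19 mm behind it; z points along the fingers, y is the line along which they close (so a half turn about z gives the same grasp; the last joint's range is limited). The gripper opens to 88 mm and grips with 3 to 60 N. Pads are 20 mm wide; open, the fingers measure 115 mm over their backs; the gripper's body (75 mm by 178 mm) begins 61 mm behind the grasp point.
Start: joints at [1.163, 0.423, 1.63, -0, 1.089, -0.019], TCP at [236.892, 578.349, 222.675] pointing down, gripper open.
Joint ranges: [-3, 3], [-0.9, 2.11], [0.09, 2.58], [-1.31, 4.45], [0.11, 2.69], [-2.54, 2.54]. Speed limits (rad/s): [2.39, 2.39, 3.01, 3.14, 3.14, 3.14].

INTERFACE

Orientations are given as a rotation vector (axis times angle).
In Python, from workcell import get_obs, get_image, job, models gives the robot as it stands.
- The arm moves only by the tool jog_arm, never from a script. Its argument "increments" is one flat list of numbers, 7 for each row, row after row: the turn, a rotation vector about the tool's x, y, z in degrees, then the shift along the tool's x, y, z in mm, then the opening in per cent of the stroke, from 0 (shut) to 100 (fully open). A call has 1 to 12 rows; each row shifts and turns the commanded pose from where the row before left it, along the tool's axes as they then stand; what a row does not reach is not made up. A row lasts 1/8 s, in which the tool goes at most 62.5 mm and 10.7 degrees, less where a joint would pass 70% of its speed; a pose out of reach is approached as far as the arm can. A call is refused whole if a number of a shift passes 62.5 or a number of a turn 10.7, either way. A call with a gripper value outside its range is refused whole. The fingers move at their own pace and stop on an object; the grip force is fixed at half the most. Time passes only in rows, so rows that do not move let the fingers close. It gives the time, the measured TCP pose, the force, the opening and the grip force at its end, in the units of the state.
- get_obs(): the state, without advancing time (a new reading comes with each control period).
- get_image(name): name is "scene" or "top"; returns a dict with "pixels" (400x640x3 uint8, blue, green, red), "depth" (400x640 float32, mm along the optical axis (not along the pixel's ray), 0 where there is no reading), "fx", "fy", "cx", "cy" (pixels), "k1" (the pictures are not rectified: a ray, as slopes to the right and down, at radius r is drawn at 1 + k1 r^2 times it, then the intrinsics apply), "cam_to_world" (4x4, takes a point from camera to world coordinates). Camera axes: x right, y up, looking along -z (the intrinsics and any distortion apply to the point x, -y, -z); pixel columns grow to the right and rows downward; lengths in mm; the calibration is good to about 2 mm. A picture is of the moment at which its call begins.
- job.close_job(): hands the job in; it is judged then, once.
Trained networks look in the newest picture that a camera, given by its name, has taken for a name from the list of things; names that differ only in an ending like _2 or _b are one class to them, and where a whole thing is asked for, a point or a joint stands for the part that bears it (a point fixed in the world has none). Each returns a list of dicts, best first, with "p" (0 to 1); they miss things now and then, are a little off and sometimes report something else, mostly with a low value. They report only what shows in the picture. A call takes as long as a camera call.
- models.look_for(target, camera): "centre" ([x, y, z] in mm, in world coordinates, good to about 4 mm: the middle of the surface that is visible of it).
- models.regions_of(target, camera): "region" (400x640 bool, what is visible of it).
The state is a dict: "t": time; "qpos": joint angles; "qvel": joint speeds; "joint_torque": joint torques, N m; "ee_pos": TCP position; "orientation": TCP orientation; "ft_force": force on the tool from outside, world axes, zero at the start; "moment": the same for the moment, N m; "width": finger opening in mm; "grasp_force": force on a finger pad.
Only numpy, scipy, OpenCV 4.12 (cv2) and the standard library are available. Lean on these libraries where they do the work, as an engineer would, in place of code of your own. Each camera call takes 0.05 s, during which the arm holds its last target. There are 200 camera calls.

TASK

This next batch of rinsed bearing balls belongs in the tray that the diverter is not feeding now. With your fingertips only, rock the seesaw gate over its pivot so that it leans to the other chute and stays there, then gently push the three waiting balls along the rail and off its end, so that they run down over the gate into that tray. Do not pinch or lift the balls or touch them once they have gone down, and leave the wash bottle, the jar and the beaker where they stand.

Things in the scene. Friction and masses are not known exactly. Their poses are not given: they have to be found in the camera images.
- diverter: Bench-top ball diverter, fixed. Origin on the bench (z = 0) straight below the middle of the gate's pivot; z up, x points from the feed rail to the gate (away from the robot, turned up to 0.3 rad), y to the left chute. Steel chutes slope down from |y| = 90 to 155 mm (walls up to z = 120 mm), an open tray at the foot of each. White base plate, aluminium posts.
- gate (a joint): Tilt of the seesaw gate, rad, -0.3 to 0.3 (stops), 0 = level. Positive: left (+y) end up, balls roll down the right (-y) chute; negative: right end up, balls go left. Starts on either stop. It turns about the diverter's x axis at z = 115 mm. An over-centre weight keeps it on its stop; pushed past level it falls over by itself. About 1 N down on the raised end moves it.
- gate_left_end (a point): Point on the gate's floor, on its centre line 85 mm left (+y) of the pivot; moves with it: 148 mm above the bench when up, 98 mm when down. The gate is a green steel pan, 54 mm wide (x -27 to 27 mm, inside 48 mm), 200 mm long (y -100 to 100 mm), ends open, with a green front side 12 mm high and a clear rear side 28 mm high.
- gate_right_end (a point): The same point on the right (-y) side, 85 mm from the pivot.
- rail_end (a point): Middle of the rail's open end, on its floor (z = 142 mm), at diverter x = -31 mm. The level steel feed rail runs from there straight back towards the robot to x = -200 mm on y = 0; inside 34 mm wide, its sides only 5 mm high (up to z = 147 mm), a 5 mm plate at the rear end. Balls pushed off the open end drop 19 mm on to the middle of the gate.
- weight_tip (a point): Red tip of the gate's over-centre weight rod, which stands up behind the gate at diverter x = 76 mm on the same shaft; this point is 90 mm above the pivot and swings left and right with the gate, away from the raised end. Dark steel weight 32 mm in diameter, 50 to 80 mm above the pivot.
- tray_left_in (a point): Centre of the inner floor of the left tray (steel, blue mat), at diverter y = +208 mm; inside 124 x 124 mm, walls 40 mm high; axes as the diverter's.
- tray_right_in (a point): The same for the right tray, at diverter y = -208 mm.
- ball0_center (a point): Centre of the first waiting steel ball, 30 mm in diameter, nearest the rail's open end, loose on the rail's floor (centre 157 mm above the bench). Polished, slick. It stays put on the level rail until pushed; best pushed with the fingertips reaching below its centre.
- ball1_center (a point): Centre of the second waiting ball, same size, 32 to 48 mm behind the first (towards the robot).
- ball2_center (a point): Centre of the third and rearmost ball, same size, at diverter x = -126 to -136 mm.
- wash_bottle: White wash bottle with blue cap and bent spout, 66 mm in diameter, 195 mm high, origin under its foot. To be left alone.
- sample_jar: Amber glass jar with black lid, 54 mm in diameter, 85 mm high, origin under its foot. To be left alone.
- beaker: Glass beaker, 62 mm in diameter, 85 mm high, origin under its foot. To be left alone.

How it is judged:
By the outcome, as a careful person would: the job done as asked, in the order asked, and still so for the second after the job is handed in, with the robot touching nothing.
It also fails if it takes over 38 s, if anything falls off the work surface, if the arm or the gripper's body presses on something with over 40 N, if the wrist force passes 120 N, or if a joint passes its speed limit or range.

## Working session

There is one attempt and no reset: what is moved stays moved. The work goes in short steps, Python scripts to look and compute and a tool call to move; the robot and the scene stay as the last step left them, time stands still between calls to the robot, and variables do not carry over. Pictures are saved under pics/ and viewed, at most 10 in all, crops included, and the job is handed in when it is done.

Besides the shell and the picture viewer there is one more tool, called after "Request:" as name(argument=value, ...) on one line, values as JSON. jog_arm: Moves the arm, as the interface text tells. Its arguments: {"type":"object","properties":{"increments":{"type":"array"}},"required":["increments"]}

```bash
mkdir -p pics; cat > h.py <<'E'
import numpy as np,cv2
from workcell import get_obs,get_image,job,models
E
python3 - <<'E'
from h import *
for c in ("scene","top"):
    im=get_image(c); cv2.imwrite(f"pics/{c}0.png",im["pixels"])
    print(c,im["fx"],im["k1"],np.round(im["cam_to_world"],3).tolist())
    for n in ["gate_left_end","gate_right_end","rail_end","weight_tip","tray_left_in","tray_right_in","ball0_center","ball1_center","ball2_center","wash_bottle","sample_jar","beaker","diverter"]:
        r=models.look_for(n,c); print(n,[(np.round(d["centre"]).tolist(),round(d["p"],2)) for d in r[:4]])
o=get_obs(); print(o)
E
```

```text
scene 444.8032950701668 -0.008511383373839753 [[-0.337, -0.621, 0.708, 1261.338], [0.942, -0.213, 0.261, 293.374], [-0.011, 0.754, 0.657, 795.081], [0.0, 0.0, 0.0, 1.0]]
gate_left_end [([676.0, 82.0, 130.0], 0.86)]
gate_right_end [([674.0, 86.0, 134.0], 0.7)]
rail_end [([681.0, 106.0, 10.0], 0.84)]
weight_tip [([675.0, 82.0, 130.0], 0.9)]
tray_left_in [([698.0, 287.0, 2.0], 0.66)]
tray_right_in [([622.0, 88.0, 162.0], 0.39)]
ball0_center [([623.0, 87.0, 163.0], 0.74)]
ball1_center [([579.0, 95.0, 167.0], 0.42), ([676.0, 82.0, 131.0], 0.25)]
ball2_center [([542.0, 102.0, 162.0], 0.61), ([635.0, -147.0, 6.0], 0.6)]
wash_bottle [([567.0, 243.0, 101.0], 0.88)]
sample_jar [([538.0, -72.0, 87.0], 0.58)]
beaker [([584.0, 363.0, 60.0], 0.65)]
diverter []
top 384.12686899580996 -0.06534542128293143 [[0.019, 0.989, -0.149, 444.299], [-1.0, 0.017, -0.012, 37.292], [-0.01, 0.149, 0.989, 1004.636], [0.0, 0.0, 0.0, 1.0]]
gate_left_end [([668.0, 66.0, 133.0], 0.85)]
gate_right_end [([672.0, 74.0, 132.0], 0.82)]
rail_end [([655.0, 81.0, 7.0], 0.58)]
weight_tip [([671.0, 74.0, 129.0], 0.8)]
tray_left
[... 398 characters left out ...]
]
{'t': 1.4, 'qpos': array([ 1.16298190e+00,  4.23132276e-01,  1.62991872e+00,  1.36469973e-05,
        1.08859341e+00, -1.89821449e-02]), 'qvel': array([-1.22694785e-03,  6.83181096e-04, -4.59336181e-04,  1.45396490e-03,
       -2.21382210e-03, -4.81489174e-05]), 'joint_torque': array([ 2.04299242e-03, -5.44592392e+01, -2.74045622e+01,  6.44954969e-02,
        1.68086111e-02,  2.36075010e-05]), 'ee_pos': array([236.89376711, 578.33467762, 222.64752377]), 'orientation': array([-6.06941282e-01, -3.08238277e+00,  7.54331354e-05]), 'ft_force': array([-0.6664603 ,  0.44072865,  0.2727788 ]), 'moment': array([-0.07581396,  0.03315081,  0.03551636]), 'grasp_force': 0.0, 'width': 88.12854366633316}
```

View pics/scene0.png

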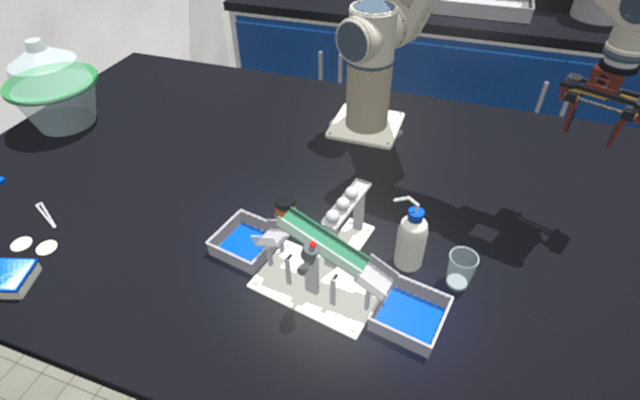

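View pics/top0.png

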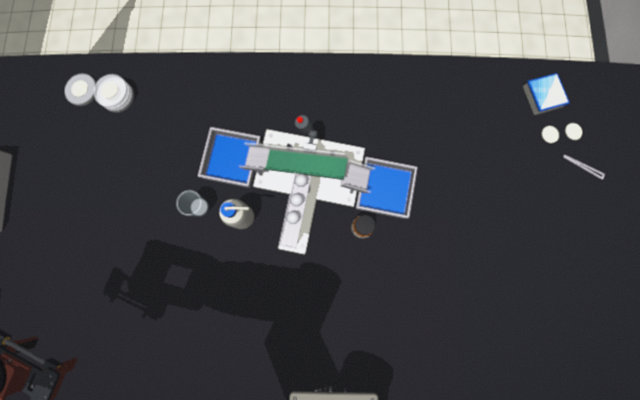

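The scene view, taken from the far side, shows the gate's right (-y) end raised near (285,215) and its left end low near (375,270). The red tip at (312,245) leans left. So the diverter feeds the left tray now and the target is the right tray. The top view shows the balls at (301,180), (297,199) and (293,217), the bottle at (236,212) and the jar at (363,226). Next I'll refine the pose.

```bash
cat >> h.py <<'E'
def cloud(im):
    d=im["depth"]; v,u=np.mgrid[:400,:640]
    K=np.array([[im["fx"],0,im["cx"]],[0,im["fy"],im["cy"]],[0,0,1]])
    # model: drawn = (1+k1 r^2) * ray
    p=cv2.undistortPoints(np.stack([u,v],-1).reshape(-1,1,2).astype(float),K,np.array([im["k1"],0,0,0,0])).reshape(400,640,2)
    P=np.stack([p[...,0]*d,-p[...,1]*d,-d,np.ones_like(d)],-1)@np.array(im["cam_to_world"]).T
    P=P[...,:3]; P[d<=0]=np.nan; return P
def rect(Q):
    return cv2.minAreaRect(Q[:,:2].astype(np.float32))
E
python3 - <<'E'
from h import *
for c in ("top","scene"):
    im=get_image(c);P=cloud(im);h=cv2.cvtColor(im["pixels"],cv2.COLOR_BGR2HSV)
    box=(P[...,0]>450)&(P[...,0]<850)&(P[...,1]>-230)&(P[...,1]<420)
    blue=box&(h[...,0]>100)&(h[...,0]<125)&(h[...,1]>180)&(P[...,2]<25)
    T={}
    for n,m in (("L",blue&(P[...,1]>150)),("R",blue&(P[...,1]<0))):
        r=rect(P[m]);T[n]=np.array(r[0]);print(c,n,np.round(r[0]),np.round(r[1]),round(r[2],1),P[m][:,2].mean())
    d=T["L"]-T["R"];a=np.arctan2(-d[0],d[1]);print("a",a,"mid",(T["L"]+T["R"])/2,np.hypot(*d))
    g=box&(h[...,0]>60)&(h[...,0]<95)&(h[...,1]>80)&(P[...,2]>70)
    r=rect(P[g]);print("gate",r);
    red=box&((h[...,0]<8)|(h[...,0]>172))&(h[...,1]>150)&(P[...,2]>150);print("red",np.nanmean(P[red],0))
    G=P[g];t=G[:,1]; 
    for lo in range(-30,190,20):
        s=G[(t>lo)&(t<lo+20)]
        if len(s):print(lo,len(s),np.round(np.median(s,0)))
    for n in ("ball0_center","ball1_center","ball2_center","wash_bottle","sample_jar","beaker"):
        for q in models.regions_of(n,c)[:1]:
            S=P[q["region"]];S=S[~np.isnan(S[:,0])];
            if n[:2]=="ba": 
                S=S[(S[:,2]>145)&(S[:,2]<185)]
                f=lambda x:np.linalg.norm(S-x,axis=1)-15
                from scipy.optimize import least_squares
                print(n,len(S),np.round(least_squares(f,[*S.mean(0)[:2],157],loss="soft_l1").x,1))
            else: print(n,np.round(np.nanpercentile(S,[3,97],axis=0)))
E
```

```text
top L [702. 286.] [109. 113.] 80.4 3.4357738407816685
top R [ 627. -130.] [115. 113.] 79.1 3.049274262705124
a -0.18021924722621988 mid [664.47756958  78.34671021] 423.13750429847704
gate ((660.0745849609375, 78.42577362060547), (188.68487548828125, 51.1673469543457), 79.5156021118164)
red [740.1818315   89.09923057 202.89240622]
-30 33 [654. -12. 150.]
-10 185 [646.  -1. 147.]
10 182 [651.  20. 141.]
30 174 [652.  40. 134.]
50 174 [658.  60. 128.]
70 162 [660.  79. 122.]
90 161 [664. 100. 116.]
110 155 [667. 120. 109.]
130 157 [672. 140. 103.]
150 140 [675. 160.  97.]
170 17 [662. 171.  93.]
ball0_center 434 [658.9   8.5 155.3]
ball2_center 137 [530.2 100.4 156.3]
wash_bottle [[514. 213.   7.]
 [570. 272. 189.]]
sample_jar [[498. -84.  15.]
 [543. -42.  87.]]
beaker [[542. 335.   2.]
 [596. 390.  86.]]
scene L [691. 299.] [82. 96.] 78.5 5.987930587041344
scene R [ 610. -139.] [94. 93.] 80.6 4.722616203339263
a -0.18235555807192003 mid [650.82067871  80.30245972] 445.3843181444105
gate ((629.4298095703125, 47.010467529296875), (259.55413818359375, 82.52493286132812), 60.62969970703125)
red [744.97162756  89.69341436 206.7036029 ]
-30 12 [637. -12. 152.]
-10 122 [630.  -0. 150.]
10 117 [635.  20. 144.]
30 118 [639.  40. 137.]
50 107 [644.  60. 131.]
70 101 [649.  80. 124.]
90 102 [652. 100. 118.]
110 99 [657. 120. 111.]
130 89 [661. 140. 105.]
150 98 [664. 160.  98.]
170 14 [658. 172.  96.]
ball0_center 836 [664.3  25.  156.6]
ball1_center 152 [570.8  93.  157.5]
ball2_center 124 [531.2 100.3 158.1]
wash_bottle [[537. 217.   7.]
 [579. 277. 184.]]
sample_jar [[505. -89.  50.]
 [549. -45.  88.]]
beaker [[542. 336.   7.]
 [600. 387.  87.]]
```

Request:
jog_arm(increments=[0,0,-6,0,0,-15,0,0,0,-6,0,0,-10,0,0,0,0,-45,-44,0,0,0,0,0,-45,-44,0,0,0,0,0,-45,-44,0,0,0,0,0,-45,-44,0,0,0,0,0,-45,-44,0,0,0,0,0,-45,-44,0,0,0,0,0,-45,-44,0,0,0,0,0,-45,-44,0,0,0,0,0,-45,-44,0,0,0,0,0,-45,-44,0,0])

```text
t: 3.6
ee_pos: [599.7, 66.8, 247.9]
orientation: [0.282, 3.128, 0.0]
ft_force: [0.7, -0.7, -0.1]
width: 0.4
grasp_force: 0.0
```

```bash
cat >> h.py <<'E'
A=-0.18; O=np.array([662,78.5]); X=np.array([np.cos(A),np.sin(A)]); Y=np.array([-np.sin(A),np.cos(A)])
def where():
    from scipy.spatial.transform import Rotation as R
    o=get_obs(); p=o["ee_pos"]; M=R.from_rotvec(o["orientation"]).as_matrix()
    print("t",o["t"],"div xyz",np.round([(p[:2]-O)@X,(p[:2]-O)@Y,p[2]],1),"tooly yaw",np.arctan2(-M[0,1],M[1,1]),"z",M[:,2].round(3),"w",o["width"],"F",o["ft_force"].round(1))
E
python3 -c "
from h import *
where()"
```

```text
t 3.6 div xyz [-59.2 -22.7 247.9] tooly yaw -0.17958276336513712 z [ 0.001  0.    -1.   ] w 0.36232199314724123 F [ 0.7 -0.7 -0.1]
```

Request:
jog_arm(increments=[0,0,0,-30,-30,0,0,0,0,0,-29,-30,0,0,0,0,0,0,0,30,0,0,0,0,0,0,30,0,0,0,0,0,0,25,0,0,0,0,0,0,0,0])

```text
t: 4.35
ee_pos: [644.6, -0.9, 160.7]
orientation: [-0.281, -3.125, 0.0]
ft_force: [0.6, -0.6, 0.8]
width: 0.8
grasp_force: 0.0
```

```bash
python3 - <<'E'
from h import *
where()
im=get_image("scene"); cv2.imwrite("pics/s1.png",cv2.resize(im["pixels"][150:350,180:480],(800,533),interpolation=cv2.INTER_CUBIC))
E
```

```text
t 4.35 div xyz [ -2.9 -81.2 160.7] tooly yaw -0.17943911894618836 z [-0.004  0.    -1.   ] w 0.7763436891124105 F [ 0.6 -0.6  0.8]
```

View pics/s1.png

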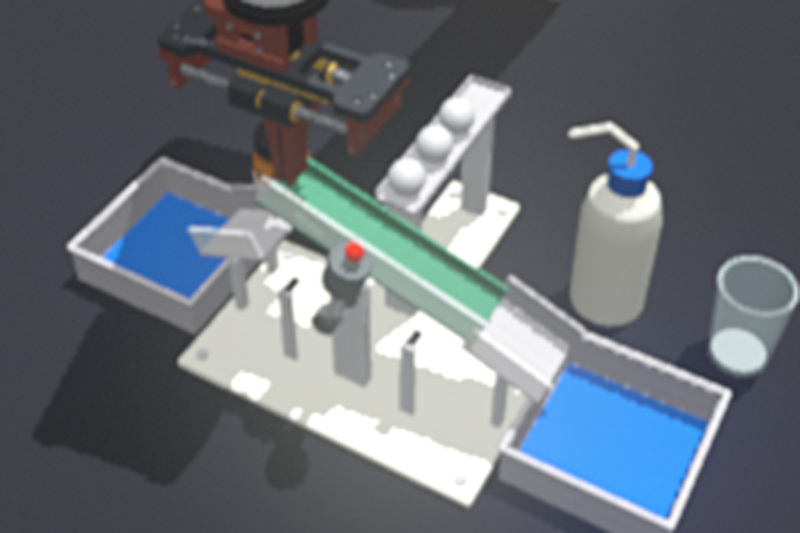

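The crop shows the closed fingers at (285,150), just over the raised right end of the pan and between its sides. I'll press down slowly.

Request:
jog_arm(increments=[0,0,0,-2,0,8,0,0,0,0,0,0,5,0,0,0,0,0,0,5,0,0,0,0,0,0,5,0,0,0,0,0,0,5,0,0,0,0,0,0,5,0,0,0,0,0,0,5,0,0,0,0,0,0,5,0,0,0,0,0,0,5,0,0,0,0,0,0,5,0,0,0,0,0,0,0,0])

```text
t: 5.78
ee_pos: [647.6, -1.2, 109.1]
orientation: [-0.281, -3.128, 0.0]
ft_force: [0.3, -0.5, -0.2]
width: 0.5
grasp_force: 0.0
```

```bash
python3 - <<'E'
from h import *
where()
im=get_image("scene");P=cloud(im);h=cv2.cvtColor(im["pixels"],cv2.COLOR_BGR2HSV)
red=(P[...,0]>690)&(P[...,0]<800)&(P[...,1]>0)&(P[...,1]<150)&((h[...,0]<8)|(h[...,0]>172))&(h[...,1]>150)&(P[...,2]>150);q=np.nanmean(P[red],0);print("red",q,(q[:2]-O)@X,(q[:2]-O)@Y)
E
```

```text
t 5.775 div xyz [ 1.000e-01 -8.100e+01  1.091e+02] tooly yaw -0.1793368710101483 z [-0.001  0.    -1.   ] w 0.5087404028404059 F [ 0.3 -0.5 -0.2]
red [734.64811036  37.29447105 206.77838467] 78.85139344607074 -27.533639561727032
```

The red tip has swung to y = -27 mm, so the gate is on its other stop. Next I lift and go behind the rearmost ball.

Request:
jog_arm(increments=[0,0,0,0,0,-30,0,0,0,0,0,0,-40,0,0,0,0,0,0,-40,0,0,0,0,43,20,0,0,0,0,0,43,20,0,0,0,0,0,43,20,0,0,0,0,0,43,20,0,0,0,0,0,0,0,20,0,0,0,0,0,0,20,0,0,0,0,0,0,0,0])

```text
t: 7.08
ee_pos: [492.1, 108.1, 179.0]
orientation: [-0.281, -3.127, 0.001]
ft_force: [-0.2, 0.9, 0.2]
width: 0.3
grasp_force: 0.0
```

```bash
python3 - <<'E'
from h import *
where()
im=get_image("scene"); cv2.imwrite("pics/s2.png",cv2.resize(im["pixels"][150:350,180:480],(800,533),interpolation=cv2.INTER_CUBIC))
P=cloud(im)
for n in ("ball0_center","ball1_center","ball2_center"):
    for q in models.look_for(n,"scene"): c=np.array(q["centre"]);print(n,round(q["p"],2),(c[:2]-O)@X,(c[:2]-O)@Y,c[2])
# rail sides / rear from depth
L=(P[...,:2]-O);x=L@X;y=L@Y;z=P[...,2]
m=(z>137)&(z<151)&(x<-50)&(x>-230)&(abs(y)<35)
for lo in range(-215,-100,15):
    s=m&(x>lo)&(x<lo+15)
    if s.sum():print(lo,s.sum(),np.percentile(y[s],[2,98]).round(1),np.percentile(z[s],[2,50,98]).round(1))
E
```

```text
t 7.075 div xyz [-172.4   -1.3  179. ] tooly yaw -0.17910881991841837 z [-0.002 -0.    -1.   ] w 0.3168126074534671 F [-0.2  0.9  0.2]
ball0_center 0.43 -39.274412845064106 0.7813422268531136 160.9
ball1_center 0.61 -86.58989901550393 2.7421503395764963 162.7
ball2_center 0.58 -120.7392912832931 3.8462371752284508 161.5
-200 87 [-20.9  16.9] [140.9 143.8 148.9]
-185 71 [-20.5  16.7] [140.8 143.3 148.4]
-170 42 [-21.8  17.1] [140.8 144.2 148.6]
-155 21 [ 7.7 16.9] [140.  143.4 148.5]
-140 37 [-20.9  16.8] [139.8 142.9 150.1]
-125 36 [-9.9 16.6] [139.9 143.8 150.3]
-110 23 [ 7.6 17.1] [140.4 144.2 149.5]
```

View pics/s2.png

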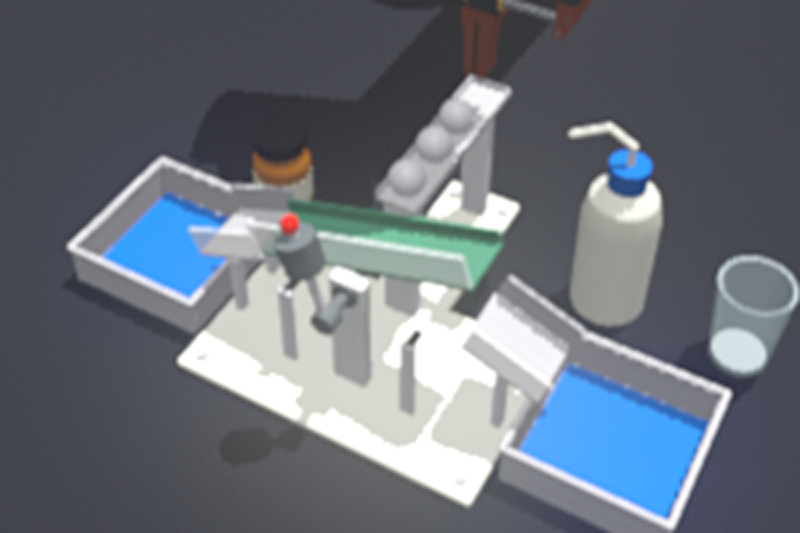

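The gate now leans right, with its left end up near (500,240). All three balls still wait on the rail, and the fingers are behind them on the rail line. Now I'll descend and push gently.

Request:
jog_arm(increments=[0,0,0,0,-0.5,15,0,0,0,0,0,0,14,0,0,0,0,-3,0,0,0,0,0,0,-3,0,0,0,0,0,0,-3,0,0,0,0,0,0,-3,0,0,0,0,0,0,-3,0,0,0,0,0,0,-3,0,0,0,0,0,0,-3,0,0,0])

```text
t: 8.4
ee_pos: [513.8, 103.9, 150.7]
orientation: [0.281, 3.129, 0.0]
ft_force: [0.2, 0.4, -0.2]
width: 0.5
grasp_force: 0.0
```

```bash
cat > st.py <<'E'
from h import *
import sys
where()
im=get_image("scene"); cv2.imwrite(f"pics/{sys.argv[1]}.png",cv2.resize(im["pixels"][150:350,180:480],(800,533),interpolation=cv2.INTER_CUBIC))
for n in ("ball0_center","ball1_center","ball2_center"):
    for q in models.look_for(n,"scene"): c=np.array(q["centre"]);print(n,round(q["p"],2),np.round([(c[:2]-O)@X,(c[:2]-O)@Y,c[2]]))
E
python3 st.py s3
```

```text
t 8.4 div xyz [-150.4   -1.5  150.7] tooly yaw -0.17935495375551633 z [ 0. -0. -1.] w 0.48829671148934567 F [ 0.2  0.4 -0.2]
ball0_center 0.63 [-39.   0. 160.]
ball1_center 0.72 [15. 34. 12.]
ball1_center 0.69 [ -1. 208.   5.]
ball1_center 0.56 [-83.  -0. 165.]
ball2_center 0.53 [-114.    3.  167.]
ball2_center 0.47 [ 24.  -2. 140.]
```

Request:
jog_arm(increments=[0,0,0,-4,0,0.5,0,0,0,0,-4,0,0,0,0,0,0,-4,0,0,0,0,0,0,-4,0,0,0,0,0,0,-4,0,0,0,0,0,0,-4,0,0,0,0,0,0,-4,0,0,0,0,0,0,-4,0,0,0,0,0,0,-4,0,0,0,0,0,0,-4,0,0,0,0,0,0,-4,0,0,0])

```text
t: 9.98
ee_pos: [557.1, 96.0, 150.2]
orientation: [0.281, 3.129, 0.0]
ft_force: [-0.2, 0.5, 0.2]
width: 0.4
grasp_force: 0.1
```

```bash
python3 st.py s4
```

```text
t 9.975 div xyz [-106.3   -1.5  150.2] tooly yaw -0.17941677633885264 z [ 0.  0. -1.] w 0.4434255828680694 F [-0.2  0.5  0.2]
ball0_center 0.67 [ 12. -34. 136.]
ball0_center 0.58 [ 29.   2. 144.]
ball1_center 0.69 [-46.   4. 165.]
ball1_center 0.42 [16. 32.  9.]
ball2_center 0.65 [-72.   1. 166.]
```

View pics/s4.png

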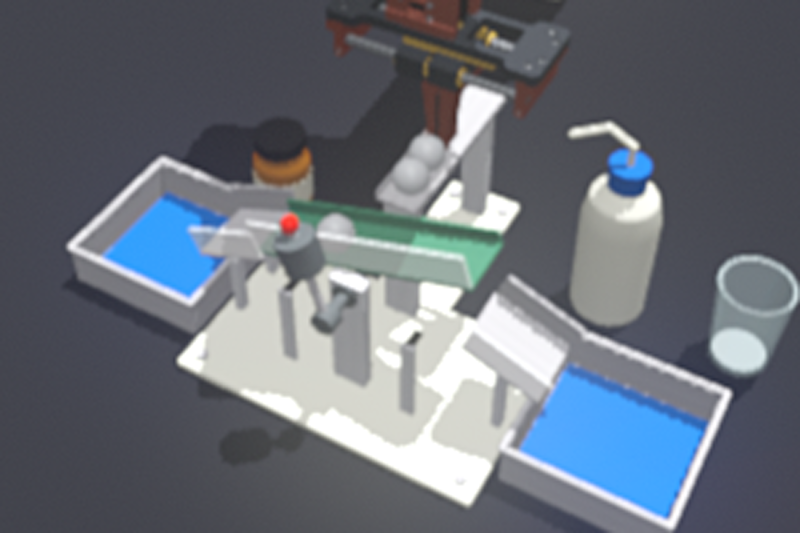

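The first ball is on the gate at (337,230) and running right. Two are left on the rail, in front of the fingers.

Request:
jog_arm(increments=[0,0,0,-4,0,0,0,0,0,0,-4,0,0,0,0,0,0,-4,0,0,0,0,0,0,-4,0,0,0,0,0,0,-4,0,0,0,0,0,0,-4,0,0,0,0,0,0,-4,0,0,0,0,0,0,-4,0,0,0,0,0,0,-4,0,0,0,0,0,0,-4,0,0,0])

```text
t: 11.42
ee_pos: [596.5, 88.9, 150.2]
orientation: [-0.281, -3.129, 0.0]
ft_force: [-0.6, 0.2, 0.5]
width: 0.5
grasp_force: 0.0
```

```bash
python3 st.py s5
```

```text
t 11.425 div xyz [-66.3  -1.5 150.2] tooly yaw -0.17935129844986258 z [-0. -0. -1.] w 0.5174472310383225 F [-0.6  0.2  0.5]
ball0_center 0.48 [  16. -254.   21.]
ball0_center 0.4 [ 26.  -4. 142.]
ball0_center 0.16 [  22. -223.   10.]
ball1_center 0.55 [  14. -175.   78.]
ball2_center 0.63 [-30.   3. 163.]
```

View pics/s5.png

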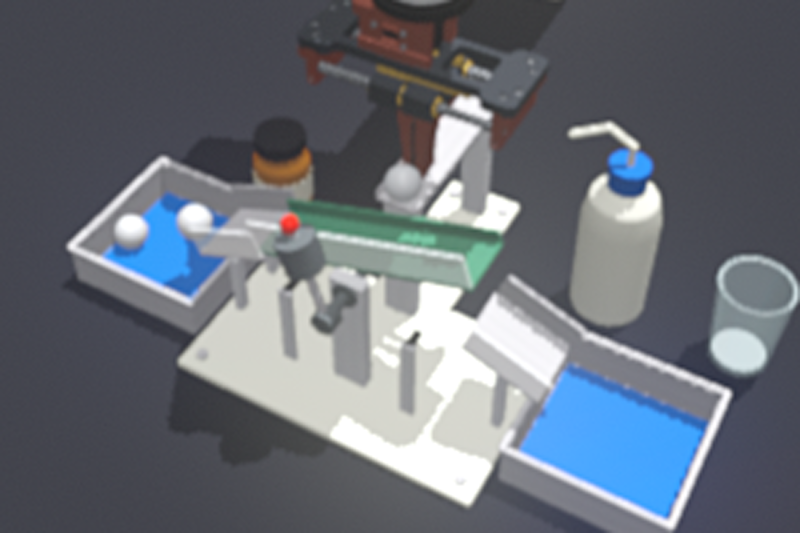

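Two balls are in or entering the right tray, at (130,232) and (195,220). The last one is at the end of the rail at (403,182).

Request:
jog_arm(increments=[0,0,0,-4,0,0,0,0,0,0,-4,0,0,0,0,0,0,-4,0,0,0,0,0,0,0,0,0,0,0,0,0,0,0,0,0])

```text
t: 12.25
ee_pos: [607.9, 86.8, 150.1]
orientation: [-0.281, -3.129, 0.0]
ft_force: [-0.2, -0.6, 0.7]
width: 0.7
grasp_force: 0.0
```

```bash
python3 st.py s6
```

```text
t 12.25 div xyz [-54.7  -1.5 150.1] tooly yaw -0.17939733955629267 z [-0. -0. -1.] w 0.6685013223820091 F [-0.2 -0.6  0.7]
ball0_center 0.5 [  15. -252.   22.]
ball2_center 0.48 [ 11. -33. 139.]
```

View pics/s6.png

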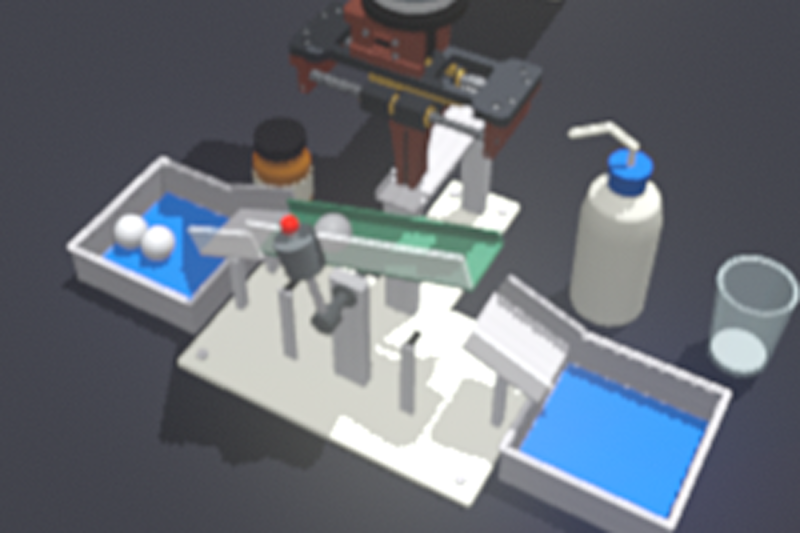

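The last ball is on the gate at (333,230), running right, and the rail is empty. I'll back off upward and let everything settle.

Request:
jog_arm(increments=[0,0,0,3,0,-20,0,0,0,0,10,0,-40,0,0,0,0,20,0,-40,0,0,0,0,20,0,-20,0,0,0,0,0,0,0,0,0,0,0,0,0,0,0,0,0,0,0,0,0,0,0,0,0,0,0,0,0,0,0,0,0,0,0,0,0,0,0,0,0,0,0,0,0,0,0,0,0,0])

```text
t: 13.82
ee_pos: [555.9, 96.2, 270.1]
orientation: [-0.281, -3.129, 0.0]
ft_force: [-0.1, 0.3, -0.3]
width: 0.3
grasp_force: 0.0
```

Request:
jog_arm(increments=[0,0,0,0,0,0,0,0,0,0,0,0,0,0,0,0,0,0,0,0,0,0,0,0,0,0,0,0])

```text
t: 14.32
ee_pos: [555.9, 96.3, 270.2]
orientation: [0.281, 3.129, 0.0]
ft_force: [0.7, -0.4, 0.3]
width: 1.1
grasp_force: 0.0
```

```bash
python3 st.py s7
```

```text
t 14.325 div xyz [-107.6   -1.5  270.2] tooly yaw -0.17937117005695447 z [ 0.  0. -1.] w 1.0945964766786955 F [ 0.7 -0.4  0.3]
ball0_center 0.62 [  16. -255.   24.]
ball1_center 0.42 [  13. -220.   27.]
ball1_center 0.35 [ 26.  -6. 141.]
```

View pics/s7.png

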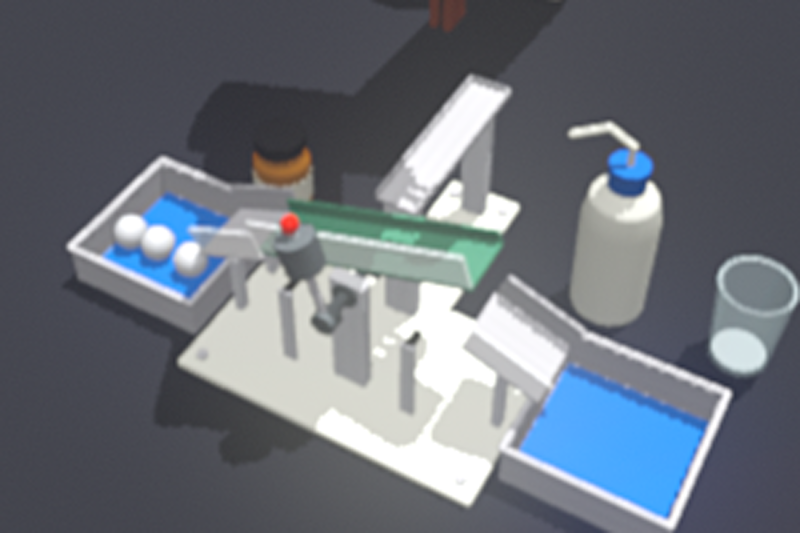

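All three balls lie in the right tray at (130,232), (157,243) and (190,260). The gate still leans right, the rail is empty, and the bottle, jar and beaker are where they were.

```bash
python3 -c "
from workcell import job
print(job.close_job())"
```

```text
the job is handed in; nothing more can be done
None
```

The gate now leans to the right chute and all three balls are in the right tray; the wash bottle, jar and beaker were not touched, and the job is handed in at about 14 s.

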